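# Let the waisted blank out of a two-key rod feeder

### The arm

A 7-joint arm with a two-finger parallel gripper is mounted at the origin on a cart in front of the work surface, level with it; the furniture and walls round the work are solid. World frame = base frame: x ahead of the robot, y to its left, z up, the work surface at z = 0. Lengths are in m, angles in rad, forces in N, time in s.
With the tool pointing down it reaches from about 0.4 to 0.875 m from the base axis. Payload 19.3 kg.
Tool frame: the origin (TCP) lies at the very end of the fingers, on their centre line; the grasp point (between the pads) lies 19 mm behind it; z points along the fingers, y is the line along which they close (so a half turn about z gives the same grasp; the last joint's range is limited). The gripper opens to 85 mm and grips with 20 to 120 N. Pads are 22 mm wide; open, the fingers measure 114 mm over their backs; the gripper's body (76 mm by 85 mm) begins 54 mm behind the grasp point. The pads swing forward as they close: fully open they stand 13 mm farther back than shut.
Start: joints at [-0.07, 0.521, -0.036, 1.599, 0.021, 1.021, -0.113], TCP at [0.625, -0, 0.231] pointing down, gripper open.
Joint ranges: [-2.91, 2.91], [-0.3, 2.13], [-1.5, 1.42], [0.17, 2.43], [-1.26, 4.41], [0.16, 1.93], [-2.52, 2.52]. Speed limits (rad/s): [1.89, 1.89, 2.39, 2.39, 3.01, 3.01, 3.01].

### API

Orientations are given as [roll, pitch, yaw] about the fixed x, y, z axes, in that order (R = Rz(yaw) Ry(pitch) Rx(roll)).
In Python, from workcell import bot gives the robot as it stands. The module is installed in compiled form; this text tells all that it offers.
- The arm moves only by the tool apply_moves, never from a script. Its arguments are lists of equal length, an entry for each row: "claw": the finger opening in m, from 0 to 0.0854; "xyz": the shift along the tool's x, y, z in m, a list of three; "twist": the turn, a rotation vector about the tool's x, y, z in rad, a list of three. A call has 1 to 20 rows; each row shifts and turns the commanded pose from where the row before left it, along the tool's axes as they then stand; what a row does not reach is not made up. A row lasts 1/10 s, in which the tool goes at most 50 mm and 8.59 degrees, less where a joint would pass 70% of its speed; a pose out of reach is approached as far as the arm can. A call with a gripper value outside its range is refused whole. The fingers move at their own pace and stop on an object; "force" is the grip in N (left out, the last holds). Time passes only in rows, so rows that do not move let the fingers close. It gives the time, the measured TCP pose, the force, the opening and the grip force at its end, in the units of the state.
- bot.observe(): the state, without advancing time (a new reading comes with each control period).
- bot.grab_frame(name): name is "scene" or "side" or "wrist"; returns a dict with "img" (420x560x3 uint8, red, green, blue), "vfov" (degrees; the focal length in pixels is half the picture's height over the tangent of half this angle, whatever the lens; pixels are square), "cx", "cy" (the principal point, pixels), "view" (4x4, takes a point from world to camera coordinates). Camera axes: x right, y up, looking along -z (the intrinsics and any distortion apply to the point x, -y, -z); pixel columns grow to the right and rows downward; lengths in m; the calibration is good to about 2 mm. A picture is of the moment at which its call begins. There is no depth.
- bot.job_done(): hands the job in; it is judged then, once.
Trained networks look in the newest picture that a camera, given by its name, has taken for a name from the list of things; names that differ only in an ending like _2 or _b are one class to them, and where a whole thing is asked for, a point or a joint stands for the part that bears it (a point fixed in the world has none). Each returns a list of dicts, best first, with "score" (0 to 1); they miss things now and then, are a little off and sometimes report something else, mostly with a low value. They report only what shows in the picture. A call takes as long as a camera call. They do not tell look-alikes from the thing itself.
- bot.find_in(camera, query): "position" ([x, y, z] in m, in world coordinates, good to about 4 mm: the middle of the surface that is visible of it).
The state is a dict: "clock": time; "qpos": joint angles; "qd": joint speeds; "joint_efforts": joint torques, N m; "position": TCP position; "tool_rot": TCP orientation; "force": force on the tool from outside, world axes, zero at the start; "moment": the same for the moment, N m; "grip_width": finger opening in m; "finger_force": force on a finger pad.
Only numpy, scipy, OpenCV 4.12 (cv2) and the standard library are available. Lean on these libraries where they do the work, as an engineer would, in place of code of your own. Each camera call takes 0.05 s, during which the arm holds its last target. There are 200 camera calls.

### The job

Let the brass blank with the thin waist out of the feeder: put one fingertip on each of the two keys behind its lane, press both fully down together, and hold them down until the blank has come to rest in the trough, then let the keys up and move clear. The plain blank must stay behind its stops; do not touch either blank, and leave the loupe and the white-lidded pot behind the feeder where they are.

Things in the scene. Friction and masses are not known exactly. Their poses are not given: they have to be found in the camera images.
- feeder: Fixed two-lane feeder for rod blanks, dark wood with a steel ramp, 191 x 246 x 99 mm; moved and turned from start to start. Origin: bench level, under it; x from the trough (-x, robot side) to the key deck (+x), y to its left, z up. Lanes centred at y = +60 mm (left) and -60 mm (right), 6 mm walls. Key deck: x 30 to 90 mm, top z = 70 mm, at the back; two keys per lane.
- ramp (a point): Ramp at the line of the stops (feeder x -12, y 0, z 45 mm); it falls 15 degrees to -x. In each lane four 6 mm steel pins stand 9 mm out and hold a blank on their +x side (blank axis at x = -2, z = 57 mm). Each key of the lane draws down two pins, one in each half of the lane: one key alone leaves the blank held; both 9.5 mm or more down together let it roll into the trough within 1 s.
- trough (a point): Middle of the trough floor (feeder x -70, y 0, z 12 mm). The open trough spans x -45 to -95 mm in front of the ramp's end; front wall top z = 46 mm. A blank at rest there has its axis at z = 21 mm.
- rib_left (a point): Top centre of the wooden rib between the left lane's two keys: 8 mm thick along the feeder's y, 40 mm long along x, z = 99 mm, 10 mm above the keys' tops.
- rib_right (a point): The same for the rib between the right lane's two keys.
- blank_waisted: The waisted blank: loose brass rod 106 mm long, 18 mm in diameter at its two ends and 9 mm over the middle 40 mm. Origin: its centre; its y axis runs along the rod. It lies in the left or the right lane, along the feeder's y.
- blank_plain: The plain blank: loose brass rod 106 mm long, 18 mm in diameter all along. Origin: its centre; y axis along the rod. It lies in the other lane.
- key_left_outer_top (a point): Centre of the top face of the left lane, outer key (feeder x = 60 mm, y = +0.089 m): round black cap 28 mm across, 5 mm thick; top at z = 89 mm when up. The two keys of one lane are 58 mm apart, the two inner keys 62 mm. It moves down with the key.
- key_left_outer (a joint): Travel of that key: 0 up, 0.013 m fully down. It moves straight down against a spring (about 1.5 N to start, 3 N fully down) and comes back up by itself when let go.
- key_left_inner_top (a point): Centre of the top face of the left lane, inner key (feeder x = 60 mm, y = +0.031 m): round black cap 28 mm across, 5 mm thick; top at z = 89 mm when up. The two keys of one lane are 58 mm apart, the two inner keys 62 mm. It moves down with the key.
- key_left_inner (a joint): Travel of that key: 0 up, 0.013 m fully down. It moves straight down against a spring (about 1.5 N to start, 3 N fully down) and comes back up by itself when let go.
- key_right_inner_top (a point): Centre of the top face of the right lane, inner key (feeder x = 60 mm, y = -0.031 m): round black cap 28 mm across, 5 mm thick; top at z = 89 mm when up. The two keys of one lane are 58 mm apart, the two inner keys 62 mm. It moves down with the key.
- key_right_inner (a joint): Travel of that key: 0 up, 0.013 m fully down. It moves straight down against a spring (about 1.5 N to start, 3 N fully down) and comes back up by itself when let go.
- key_right_outer_top (a point): Centre of the top face of the right lane, outer key (feeder x = 60 mm, y = -0.089 m): round black cap 28 mm across, 5 mm thick; top at z = 89 mm when up. The two keys of one lane are 58 mm apart, the two inner keys 62 mm. It moves down with the key.
- key_right_outer (a joint): Travel of that key: 0 up, 0.013 m fully down. It moves straight down against a spring (about 1.5 N to start, 3 N fully down) and comes back up by itself when let go.
- loupe: Bystander: loose black eye loupe 38 x 38 x 32 mm, origin under its centre, on the bench behind the feeder.
- flux_pot: Bystander: loose small round pot with a white lid, 45 mm across, 25 mm high, origin under its centre, on the bench behind the feeder.
Things that resemble listed ones, but are neither listed nor needed, are in the scene too. Leave any pink or purple look-alike of the blank_plain alone.

How it is judged:
By the outcome, as a careful person would: the job done as asked, in the order asked, and still so for the second after the job is handed in, with the robot touching nothing.
It also fails if it takes over 32 s, if anything falls off the work surface, if the arm or the gripper's body presses on something with over 40 N, if the wrist force passes 120 N, or if a joint passes its speed limit or range.

## Working session

There is one attempt and no reset: what is moved stays moved. The work goes in short steps, Python scripts to look and compute and a tool call to move; the robot and the scene stay as the last step left them, time stands still between calls to the robot, and variables do not carry over. Pictures are saved under pics/ and viewed, at most 10 in all, crops included, and the job is handed in when it is done.

Besides the shell and the picture viewer there is one more tool, called after ">>>" as name(argument=value, ...) on one line, values as JSON. apply_moves: Moves the arm, as the interface text tells. Its arguments: {"type":"object","properties":{"claw":{"type":"array"},"xyz":{"type":"array"},"twist":{"type":"array"},"force":{"type":"number"}},"required":["claw","xyz","twist"]}

```bash
mkdir -p pics
python3 - <<'E'
from workcell import bot
import cv2,numpy as np
ims=[]
for c in ["scene","side","wrist"]:
    f=bot.grab_frame(c); cv2.imwrite(f"pics/{c}0.png",f["img"][:,:,::-1])
    ims.append(f["img"])
    for q in ["blank_waisted","blank_plain","key_left_outer_top","key_left_inner_top","key_right_inner_top","key_right_outer_top","rib_left","rib_right","ramp","trough","loupe","flux_pot"]:
        print(c,q,[(np.round(d["position"],3).tolist(),round(d["score"],2)) for d in bot.find_in(c,q)[:3]])
    print(f["vfov"],f["cx"],f["cy"])
print(bot.observe())
E
```

```text
scene blank_waisted [([0.472, -0.166, 0.059], 0.76)]
scene blank_plain [([0.5, -0.043, 0.065], 0.97), ([0.337, 0.125, 0.011], 0.74), ([0.694, 0.067, 0.016], 0.46)]
scene key_left_outer_top [([0.568, -0.032, 0.089], 0.43)]
scene key_left_inner_top [([0.548, -0.087, 0.088], 0.55)]
scene key_right_inner_top [([0.537, -0.149, 0.09], 0.44), ([0.466, -0.12, 0.046], 0.32)]
scene key_right_outer_top [([0.519, -0.2, 0.085], 0.44)]
scene rib_left [([0.466, -0.12, 0.052], 0.93)]
scene rib_right [([0.464, -0.121, 0.048], 0.98)]
scene ramp [([0.466, -0.118, 0.044], 0.91)]
scene trough [([0.468, -0.122, 0.045], 0.69)]
scene loupe [([0.468, -0.12, 0.042], 0.56)]
scene flux_pot [([0.64, -0.127, 0.031], 0.52), ([0.536, -0.149, 0.091], 0.18)]
54.0264676235175 280.6546814162039 206.9684159280254
side blank_waisted [([0.474, -0.179, 0.061], 0.57)]
side blank_plain [([0.701, 0.074, 0.017], 0.78), ([0.352, 0.135, 0.017], 0.72), ([0.502, -0.044, 0.058], 0.55)]
side key_left_outer_top [([0.575, -0.027, 0.089], 0.73)]
side key_left_inner_top [([0.556, -0.086, 0.092], 0.62)]
side key_right_inner_top [([0.573,
[... 1358 characters left out ...]
0.07020976,  0.52136932, -0.03627339,  1.59949914,  0.02119247,
        1.02110204, -0.1127599 ]), 'qd': array([ 5.84373582e-05, -4.12546161e-04, -1.20187272e-03,  7.85658052e-04,
       -3.95054774e-05, -4.20435176e-04,  4.70971026e-04]), 'joint_efforts': array([ 6.27827631e-04, -9.26836610e+01,  1.97876930e+00, -3.70249164e+01,
        1.80172361e-02,  1.98091264e-03, -4.01726618e-05]), 'position': array([ 6.24994578e-01, -3.17847947e-05,  2.31310516e-01]), 'tool_rot': array([3.14158568e+00, 5.80136522e-06, 1.57077625e+00]), 'force': array([0.25364566, 0.84042641, 0.64682335]), 'moment': array([-0.06960934,  0.00696933,  0.02646801]), 'finger_force': 0.0, 'grip_width': 0.08561186973996952}
```

View pics/scene0.png

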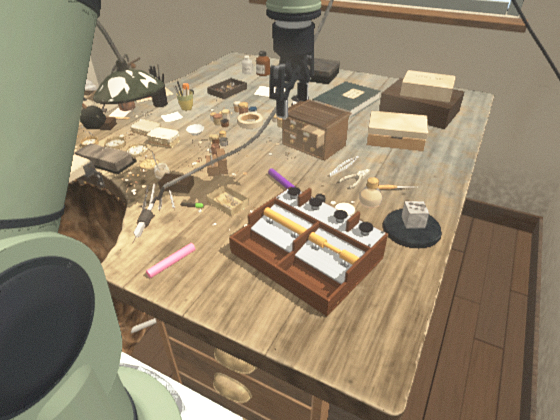

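View pics/wrist0.png

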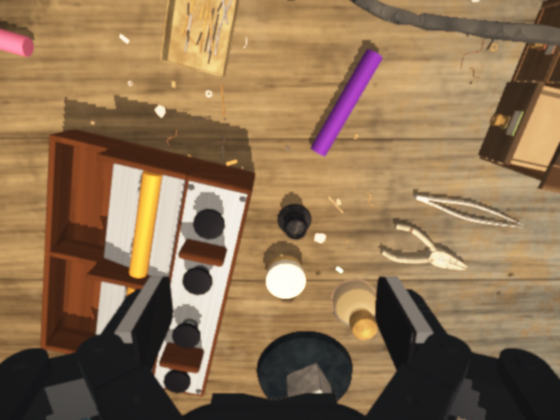

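The wrist view shows the plain blank in the left lane at (145,225). The right lane's keys are at (187,333) and (178,381). I'll check the right blank's waist from closer in, while moving above that pair of keys.

>>> apply_moves(claw=[0.044,0.044,0.044,0.044,0.044,0.044,0.044,0.044,0.044,0.044,0.044,0.044,0.044,0.044,0.044,0.044,0.044,0.044], xyz=[[-0.022,-0.0115,0],[-0.022,-0.0115,0],[-0.022,-0.0115,0],[-0.022,-0.0115,0],[-0.022,-0.0115,0],[-0.022,-0.0115,0],[-0.022,-0.0115,0],[-0.0205,-0.012,0],[0,0,0],[0,0,0],[0,0,0],[0,0,0],[0,0,0],[0,0,0],[0,0,0],[0,0,0],[0,0,0],[0,0,0]], twist=[[0,0,0],[0,0,0],[0,0,0],[0,0,0],[0,0,0],[0,0,0],[0,0,0],[0,0,0],[0,0,-0.14],[0,0,-0.14],[0,0,-0.14],[0,0,-0.14],[0,0,-0.14],[0,0,-0.14],[0,0,-0.14],[0,0,-0.14],[0,0,-0.14],[0,0,-0.05]])

```text
clock: 3.75
position: [0.5325, -0.1746, 0.2313]
tool_rot: [3.142, 0.0, 2.886]
force: [0.7, 0.3, -0.5]
grip_width: 0.0444
finger_force: 0.0
```

Run:
```python
from workcell import bot
import cv2,numpy as np
from scipy.optimize import least_squares
f=bot.grab_frame("wrist"); cv2.imwrite("pics/wrist1.png",f["img"][:,:,::-1])
s=cv2.imread("pics/scene0.png")[170:310,220:400]; cv2.imwrite("pics/scrop.png",cv2.resize(s,None,fx=4,fy=4,interpolation=cv2.INTER_CUBIC))
for q in ["blank_waisted","blank_plain","key_left_inner_top","key_right_inner_top","key_right_outer_top"]:
    print(q,[(np.round(d["position"],4).tolist(),round(d["score"],2)) for d in bot.find_in("wrist",q)[:3]])
K=np.array([[.570,-.030],[.553,-.0865],[.541,-.146],[.5237,-.2027]]); Y=[.089,.031,-.031,-.089]
fn=lambda p:np.array([[p[0]+.06*np.cos(p[2])-y*np.sin(p[2]),p[1]+.06*np.sin(p[2])+y*np.cos(p[2])] for y in Y])
r=least_squares(lambda p:(fn(p)-K).ravel(),[.48,-.1,-.26]); print(r.x,fn(r.x),r.fun)
# project predicted key tops
f64=.5*420/np.tan(np.radians(f["vfov"]/2))
for p in fn(r.x):
    c=f["view"]@[*p,.089,1]; print(f["cx"]+f64*c[0]/-c[2],f["cy"]-f64*c[1]/-c[2])
o=bot.observe();print(o["clock"],o["position"],o["tool_rot"],o["grip_width"],o["qpos"],o["force"])
```

```text
blank_waisted []
blank_plain [([0.6934, 0.0604, 0.0135], 0.61), ([0.5001, -0.0439, 0.0672], 0.56)]
key_left_inner_top [([0.5551, -0.0852, 0.0899], 0.78), ([0.6399, -0.0614, 0.0163], 0.31)]
key_right_inner_top [([0.5357, -0.1465, 0.085], 0.73)]
key_right_outer_top [([0.5221, -0.2064, 0.0875], 0.95)]
[ 0.48886951 -0.10114874 -0.25528479] [[ 0.56939937 -0.03018436]
 [ 0.55475315 -0.08630467]
 [ 0.53909685 -0.14629533]
 [ 0.52445063 -0.20241564]] [-0.00060063 -0.00018436  0.00175315  0.00019533 -0.00190315 -0.00029533
  0.00075063  0.00028436]
453.62361911447204 188.733086845136
383.71250357731606 188.6975824252303
308.99430883401436 188.65963672603198
239.1100884331654 188.62414596484405
4.05 [ 0.53247987 -0.17452233  0.23130074] [-3.14149779e+00  1.89915807e-06  2.87925851e+00] 0.04399731919371535 [ 0.43647824  0.43184689 -0.30584411  1.76208967  0.15339173  0.97096239
  1.37861455] [0.20918504 0.53069503 0.52589018]
```

View pics/wrist1.png

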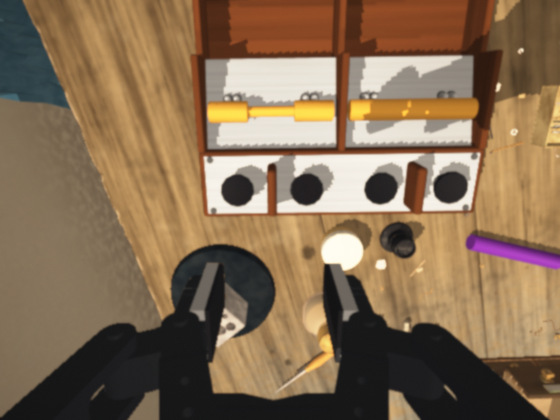

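View pics/scrop.png

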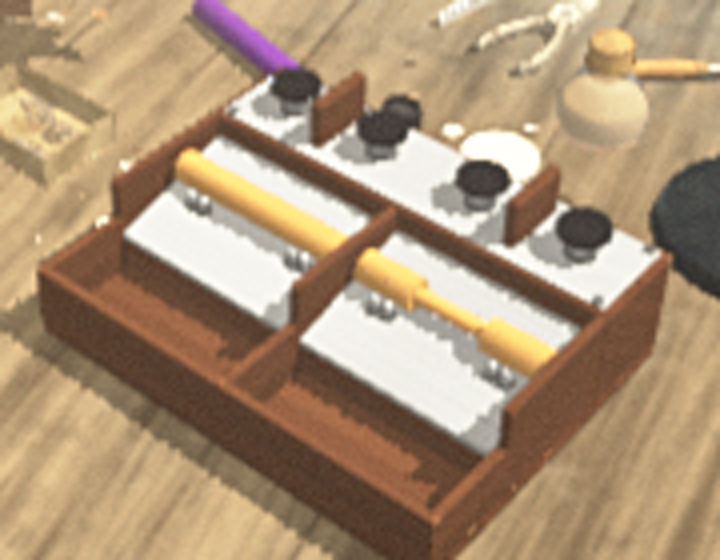

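The right blank clearly has the waist: two thick ends with a neck near (273,111), while the plain one sits in the left lane. The right keys are at (237,190) and (306,189), 1–2 mm from the fit. I'll descend until just above them.

>>> apply_moves(claw=[0.044,0.044,0.044,0.044,0.044,0.044,0.044,0.044,0.044,0.044], xyz=[[0.0008,-0.001,0.01],[0,0,0.02],[0,0,0.025],[0,0,0.025],[0,0,0.02],[0,0,0.015],[0,0,0.01],[0,0,0.005],[0,0,0.004],[0,0,0]], twist=[[0,0,0.006],[0,0,0],[0,0,0],[0,0,0],[0,0,0],[0,0,0],[0,0,0],[0,0,0],[0,0,0],[0,0,0]])

```text
clock: 5.05
position: [0.5315, -0.1753, 0.0973]
tool_rot: [-3.142, 0.0, 2.875]
force: [0.3, -0.6, -0.2]
grip_width: 0.044
finger_force: 0.0
```

Run:
```python
from workcell import bot
import cv2,numpy as np
a=bot.grab_frame("wrist")["img"];b=bot.grab_frame("side")["img"]
cv2.imwrite("pics/w2.png",a[:,:,::-1]); cv2.imwrite("pics/s2.png",b[:,:,::-1])
o=bot.observe();print(o["clock"],o["position"],o["grip_width"],o["force"])
```

```text
5.15 [ 0.53170191 -0.17537459  0.09775467] 0.043742437745864206 [ 0.25213666  0.29692941 -0.16642096]
```

View pics/w2.png

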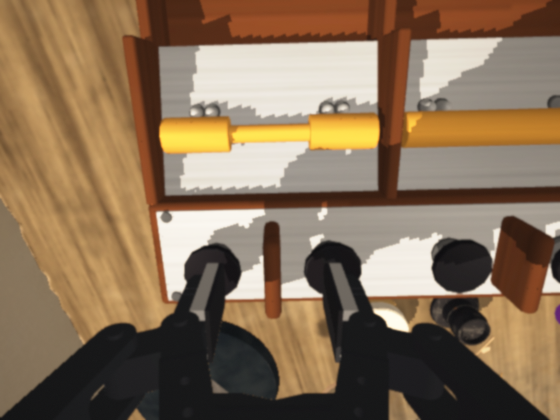

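View pics/s2.png

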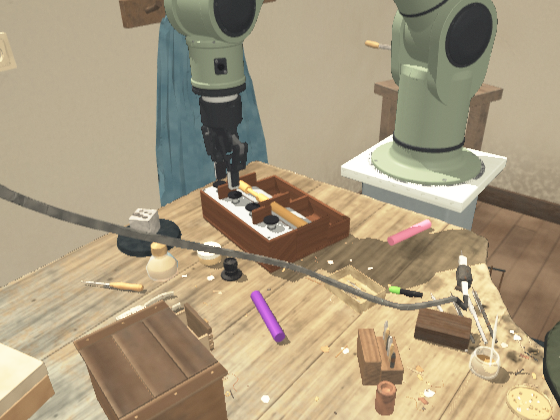

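The two fingertips at (208,265) and (337,268) sit over the right lane's two caps, with the rib at (272,270) midway between them. I'll press down in small steps.

>>> apply_moves(claw=[0.044,0.044,0.044,0.044,0.044,0.044,0.044], xyz=[[0,0,0.003],[0,0,0.003],[0,0,0.003],[0,0,0.003],[0,0,0.003],[0,0,0],[0,0,0]], twist=[[0,0,0],[0,0,0],[0,0,0],[0,0,0],[0,0,0],[0,0,0],[0,0,0]])

```text
clock: 5.85
position: [0.5315, -0.1753, 0.0823]
tool_rot: [-3.142, -0.0, 2.875]
force: [-0.9, 0.0, 3.1]
grip_width: 0.0437
finger_force: 1.6
```

>>> apply_moves(claw=[0.044,0.044,0.044,0.044,0.044], xyz=[[0,0,0.003],[0,0,0.003],[0,0,0.002],[0,0,0],[0,0,0]], twist=[[0,0,0],[0,0,0],[0,0,0],[0,0,0],[0,0,0]])

```text
clock: 6.35
position: [0.5315, -0.1753, 0.0742]
tool_rot: [-3.142, -0.0, 2.875]
force: [-1.2, 0.2, 5.1]
grip_width: 0.044
finger_force: 2.7
```

>>> apply_moves(claw=[0.044,0.044,0.044,0.044], xyz=[[0,0,0.002],[0,0,0.002],[0,0,0],[0,0,0]], twist=[[0,0,0],[0,0,0],[0,0,0],[0,0,0]])

```text
clock: 6.75
position: [0.5317, -0.1754, 0.0732]
tool_rot: [-3.141, 0.001, 2.875]
force: [-22.3, 6.3, 71.3]
grip_width: 0.0439
finger_force: 35.6
```

Both keys are on their stops; I'll ease the load and hold.

>>> apply_moves(claw=[0.044,0.044,0.044,0.044,0.044,0.044,0.044,0.044,0.044,0.044,0.044,0.044], xyz=[[0,0,-0.0027],[0,0,0],[0,0,0],[0,0,0],[0,0,0],[0,0,0],[0,0,0],[0,0,0],[0,0,0],[0,0,0],[0,0,0],[0,0,0]], twist=[[0,0,0],[0,0,0],[0,0,0],[0,0,0],[0,0,0],[0,0,0],[0,0,0],[0,0,0],[0,0,0],[0,0,0],[0,0,0],[0,0,0]])

```text
clock: 7.95
position: [0.5316, -0.1753, 0.0738]
tool_rot: [-3.141, 0.0, 2.875]
force: [-6.4, 1.2, 24.0]
grip_width: 0.0442
finger_force: 12.1
```

Run:
```python
from workcell import bot
import cv2,numpy as np
a=bot.grab_frame("wrist")["img"];b=bot.grab_frame("scene")["img"]
cv2.imwrite("pics/w3.png",np.hstack([cv2.resize(a,(400,300)),cv2.resize(b[170:310,210:397],(400,300))])[:,:,::-1])
o=bot.observe();print(o["clock"],o["position"],o["force"])
```

```text
8.05 [ 0.53159696 -0.17532008  0.07379681] [-6.39039792  2.62301701 24.36040941]
```

View pics/w3.png

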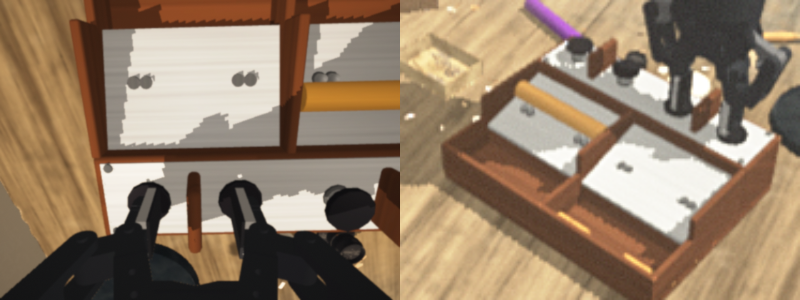

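The waisted blank has left the ramp and lies in the right trough, its ends showing at (575,222) and (640,265). The pins are down and the plain blank is still held. I'll hold a moment longer, then lift slowly and clear.

>>> apply_moves(claw=[0.044,0.044,0.044,0.044,0.044,0.044,0.044,0.044,0.044,0.044,0.044,0.044,0.044,0.044,0.044,0.044,0.044,0.044,0.044,0.044], xyz=[[0,0,0],[0,0,0],[0,0,0],[0,0,0],[0,0,0],[0,0,0],[0,0,0],[0,0,0],[0,0,0],[0,0,-0.003],[0,0,-0.004],[0,0,-0.005],[0,0,-0.006],[0,0,-0.01],[0,0,-0.02],[0,0,-0.025],[0,0,-0.025],[0,0,-0.02],[0,0,-0.01],[0,0,0]], twist=[[0,0,0],[0,0,0],[0,0,0],[0,0,0],[0,0,0],[0,0,0],[0,0,0],[0,0,0],[0,0,0],[0,0,0],[0,0,0],[0,0,0],[0,0,0],[0,0,0],[0,0,0],[0,0,0],[0,0,0],[0,0,0],[0,0,0],[0,0,0]])

```text
clock: 10.05
position: [0.5319, -0.1754, 0.2022]
tool_rot: [-3.141, 0.002, 2.875]
force: [-0.3, 0.1, -0.7]
grip_width: 0.0439
finger_force: 0.0
```

Run:
```python
from workcell import bot
import cv2,numpy as np
a=bot.grab_frame("wrist")["img"];b=bot.grab_frame("scene")["img"]
cv2.imwrite("pics/w4.png",np.hstack([cv2.resize(a,(400,300)),cv2.resize(b[170:310,210:397],(400,300))])[:,:,::-1])
o=bot.observe();print(o["clock"],o["position"],o["force"])
```

```text
10.15 [ 0.53109771 -0.17524878  0.20035656] [ 0.08924293 -0.63967936 -0.12518265]
```

View pics/w4.png

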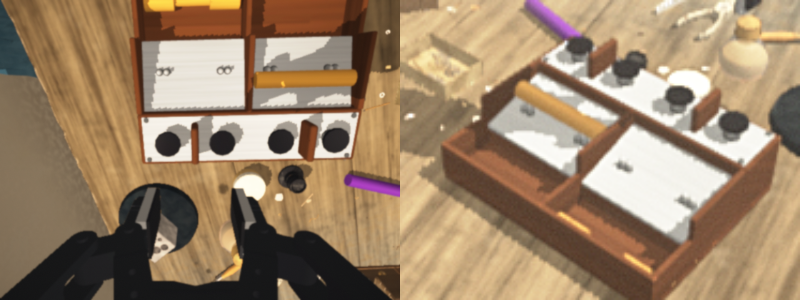

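All four keys are up, the waisted blank rests in the trough at (195,3), and the plain blank, loupe and pot haven't moved.

```bash
python3 -c "
from workcell import bot
print(bot.job_done())"
```

```text
the job is handed in; nothing more can be done
None
```

The waisted blank is at rest in the trough, the keys are back up, the plain blank, loupe and pot were left where they were, and the job was handed in at about 10 s; one press on the key stops briefly reached 71 N at the wrist, under the 120 N limit.

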